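Turn drawer-pull castings face down in the flipper jig

TASK

Get the drawer-pull castings ready for drilling their backs: put every misrun casting (a corner of the backplate missing) into the steel scrap tin, and seat every sound one face up in a pocket of the hinged flipper plate while the plate lies fully open. Once all the sound castings are seated, swing the plate fully over so that they drop face down into the nest, then swing it fully back open and leave every sound casting lying flat and face down in its place in the nest. Leave the mug and the jar where they are.

Things in the scene. Friction and masses are not known exactly. Their poses are not given: they have to be found in the camera images.
- sound1: aluminium drawer-pull casting, 160 g: backplate 76 (x) x 60 (y) x 10 mm; on its face a raised pull, a bar 56 (x) x 16 wide x 14 mm thick on 10 mm feet, centred, top 34 mm above the back, handy to pinch. Origin: centre of the back; z out of the face (up when face up). Sound: backplate whole. May be absent (None).
- sound2: aluminium drawer-pull casting, 160 g: backplate 76 (x) x 60 (y) x 10 mm; on its face a raised pull, a bar 56 (x) x 16 wide x 14 mm thick on 10 mm feet, centred, top 34 mm above the back, handy to pinch. Origin: centre of the back; z out of the face (up when face up). Sound: backplate whole. May be absent (None).
- sound3: aluminium drawer-pull casting, 160 g: backplate 76 (x) x 60 (y) x 10 mm; on its face a raised pull, a bar 56 (x) x 16 wide x 14 mm thick on 10 mm feet, centred, top 34 mm above the back, handy to pinch. Origin: centre of the back; z out of the face (up when face up). Sound: backplate whole. May be absent (None).
- misrun1: aluminium drawer-pull casting, 160 g: backplate 76 (x) x 60 (y) x 10 mm; on its face a raised pull, a bar 56 (x) x 16 wide x 14 mm thick on 10 mm feet, centred, top 34 mm above the back, handy to pinch. Origin: centre of the back; z out of the face (up when face up). Misrun: one backplate corner missing, a 30 x 26 mm notch. May be absent (None).
- misrun2: aluminium drawer-pull casting, 160 g: backplate 76 (x) x 60 (y) x 10 mm; on its face a raised pull, a bar 56 (x) x 16 wide x 14 mm thick on 10 mm feet, centred, top 34 mm above the back, handy to pinch. Origin: centre of the back; z out of the face (up when face up). Misrun: one backplate corner missing, a 30 x 26 mm notch. May be absent (None).
- flipper (a joint): angle of the hinged flipper plate (rad): 0 = lying open, pockets facing up, on the jig's +y side; pi = fully over, on top of the nest at -y. Axis: along the jig's x, 52 mm above the table. The hinge is stiff (0.45 N m friction): the plate stays where it is left and takes about 3 to 10 N at the bar to move. It may start partly raised (0 to 1 rad).
- hinge (a point): middle of the hinge axis, fixed to the jig, 52 mm above the table; axes are the jig's: x along the hinge, +y to the side where the open plate lies, z up.
- bar (a point): middle of the flipper plate's handle: a round steel bar 14 mm thick, 130 mm long, parallel to the hinge and 140 mm from it, carried by two arms at +-60 mm, with 35 mm free between bar and plate. Pinched across from above it can turn between the fingers as the plate swings. Axes: the flipper plate's, x along the hinge.
- jig: wooden turning jig, plywood base 310 (x) x 210 (y) x 12 mm, fixed to the table; origin: centre of its underside, under the hinge axis. It carries the flipper plate (284 mm along the hinge, three pockets) at +y and the nest of three places at -y.
- bin: open dark steel scrap tin, fixed: 250 (x) x 170 (y) x 45 mm high, walls and floor about 4 mm; origin: centre of its underside.
- board: plywood board 360 x 260 x 8 mm, fixed, on which the castings lie face up at the start; origin: centre of its underside.
- mug: yellow mug, 80 mm wide, 85 mm high, a bystander; origin: centre of its foot.
- jar: glass jar, 68 mm wide, 90 mm high, a bystander; origin: centre of its foot.
- pocket0 (a point): flipper pocket at -90 mm along the hinge, 57 mm from its axis: centre of the pocket floor (level with the axis when open); z out of the pocket, x along the hinge. Holds one backplate, 76 mm side along the hinge, either way round, 2.5 to 4.5 mm play each side between blocks 8 mm high. Swung past upright, the casting tips out towards the nest.
- nest0 (a point): nest place facing pocket0, 57 mm from the hinge axis: its centre, level with the rail tops (40 mm above the table) that carry both short ends of a turned casting, its pull hanging between. A casting seated face down has its origin 10 mm above this point. Corner blocks 6 to 10 mm high, 3.5 mm play; long edges free for fingers at mid-length. x along the hinge, z up.
- pocket1 (a point): flipper pocket at 0 mm along the hinge, 57 mm from its axis: centre of the pocket floor (level with the axis when open); z out of the pocket, x along the hinge. Holds one backplate, 76 mm side along the hinge, either way round, 2.5 to 4.5 mm play each side between blocks 8 mm high. Swung past upright, the casting tips out towards the nest.
- nest1 (a point): nest place facing pocket1, 57 mm from the hinge axis: its centre, level with the rail tops (40 mm above the table) that carry both short ends of a turned casting, its pull hanging between. A casting seated face down has its origin 10 mm above this point. Corner blocks 6 to 10 mm high, 3.5 mm play; long edges free for fingers at mid-length. x along the hinge, z up.
- pocket2 (a point): flipper pocket at +90 mm along the hinge, 57 mm from its axis: centre of the pocket floor (level with the axis when open); z out of the pocket, x along the hinge. Holds one backplate, 76 mm side along the hinge, either way round, 2.5 to 4.5 mm play each side between blocks 8 mm high. Swung past upright, the casting tips out towards the nest.
- nest2 (a point): nest place facing pocket2, 57 mm from the hinge axis: its centre, level with the rail tops (40 mm above the table) that carry both short ends of a turned casting, its pull hanging between. A casting seated face down has its origin 10 mm above this point. Corner blocks 6 to 10 mm high, 3.5 mm play; long edges free for fingers at mid-length. x along the hinge, z up.
Things that resemble listed ones, but are neither listed nor needed, are in the scene too. What is shaped like the sound1 but blue is not meant. What is shaped like the sound3 but orange is not meant.

How it is judged:
By the outcome, as a careful person would: the job done as asked, in the order asked, and still so for the second after the job is handed in, with the robot touching nothing.
Of sound1, sound2, sound3 only 2 to 3 are there at a start; the rules pass over those that are not, and their reading is None.
Of misrun1, misrun2 only 1 to 2 are there at a start; the rules pass over those that are not, and their reading is None.
At some moment in a run one of sound1, sound2, sound3, misrun1, misrun2 may be knocked a few centimetres aside while the robot is not near it.
Once in a run the grip may slacken for a moment while it holds something.
It also fails if it takes over 210 s, if anything falls off the work surface, if the arm or the gripper's body presses on something with over 40 N, if the wrist force passes 120 N, or if a joint passes its speed limit or range.

ROBOT

A 6-joint arm with a two-finger parallel gripper is mounted at the origin on the work surface. World frame = base frame: x ahead of the robot, y to its left, z up, the work surface at z = 0. Lengths are in m, angles in degrees, forces in N, time in s.
With the tool pointing down it reaches from about 0.325 to 0.775 m from the base axis. Payload 5.5 kg.
Tool frame: the origin (TCP) lies at the very end of the fingers, on their centre line; the grasp point (between the pads) lies 19 mm behind it; z points along the fingers, y is the line along which they close (so a half turn about z gives the same grasp; the last joint's range is limited). The gripper opens to 85 mm and grips with 20 to 120 N. Pads are 22 mm wide; open, the fingers measure 114 mm over their backs; the gripper's body (76 mm by 85 mm) begins 54 mm behind the grasp point. The pads swing forward as they close: fully open they stand 13 mm farther back than shut.
Start: joints at [-76.988, 5.22, 70.514, -0, 104.267, -3.249], TCP at [0.168, -0.576, 0.231] pointing down, gripper open.
Joint ranges: [-164.24, 164.24], [-49.07, 125.15], [9.68, 141.18], [-86.29, 266.29], [3.28, 154.24], [-151.56, 151.56]. Speed limits (degrees/s): [147.25, 147.25, 172.46, 180, 180, 180].

INTERFACE

Orientations are given as a 3x3 rotation matrix whose columns are the frame's x, y, z axes.
In Python, from cell import readout, eyes, hand_in gives the robot as it stands. The module is installed in compiled form; this text tells all that it offers.
- The arm moves only by the tool carry_out, never from a script. Its argument "deltas" is a list of rows, each a list of 5 numbers: the finger opening in mm, from 0 to 85.4, then the shift along the tool's x, y, z in units of 40 mm (1.0 is 40 mm), then the turn about the tool's z in degrees. In form: [[gripper, x, y, z, roll], ...]. A call has 1 to 12 rows; each row shifts and turns the commanded pose from where the row before left it, along the tool's axes as they then stand; what a row does not reach is not made up. A row lasts 1/12 s, in which the tool goes at most 41.7 mm and 7.16 degrees, less where a joint would pass 70% of its speed; a pose out of reach is approached as far as the arm can. A call is refused whole if a number of a shift passes 1 or a number of a turn 7.16, either way. A call with a gripper value outside its range is refused whole. The fingers move at their own pace and stop on an object; the grip force is fixed at half the most. Time passes only in rows, so rows that do not move let the fingers close. It gives the time, the measured TCP pose, the force, the opening and the grip force at its end, in the units of the state.
- readout.get_state(): the state, without advancing time (a new reading comes with each control period).
- eyes.capture(name): name is "scene" or "top"; returns (picture, depth): 420x560x3 uint8, red, green, blue; 420x560 float32, m along the optical axis (not along the pixel's ray), 0 where there is no reading.
- eyes.camera_model(name): a dict with "fov_y" (degrees; the focal length in pixels is half the picture's height over the tangent of half this angle, whatever the lens; pixels are square), "cx", "cy" (the principal point, pixels), "extrinsics" (4x4, takes a point from camera to world coordinates). Camera axes: x right, y down, z forward; pixel columns grow to the right and rows downward; lengths in m; the calibration is good to about 2 mm. A picture is of the moment at which its call begins. camera_model takes no time and is no camera call.
- hand_in(): hands the job in; it is judged then, once.
The state is a dict: "time_s": time; "joint_pos": joint angles; "qvel": joint speeds; "tau": joint torques, N m; "eef_pos": TCP position; "orientation": TCP orientation; "contact_force": force on the tool from outside, world axes, zero at the start; "moment": the same for the moment, N m; "width": finger opening in m; "grip_force": force on a finger pad.
Only numpy, scipy, OpenCV 4.12 (cv2) and the standard library are available. Lean on these libraries where they do the work, as an engineer would, in place of code of your own. Each camera call takes 0.05 s, during which the arm holds its last target. There are 200 camera calls.

## Working session

There is one attempt and no reset: what is moved stays moved. The work goes in short steps, Python scripts to look and compute and a tool call to move; the robot and the scene stay as the last step left them, time stands still between calls to the robot, and variables do not carry over. Pictures are saved under pics/ and viewed, at most 14 in all, crops included, and the job is handed in when it is done.

Besides the shell and the picture viewer there is one more tool, called after "Call:" in YAML: its name, and indented under it one key for each argument. carry_out: Moves the arm, as the interface text tells. Its arguments: {"type":"object","properties":{"deltas":{"type":"array","items":{"type":"array","items":{"type":"number"}}}},"required":["deltas"]}

```bash
mkdir -p pics; cat > h.py <<'E'
import numpy as np, cv2
from cell import readout, eyes, hand_in
def cap(name,fn=None):
    im,d=eyes.capture(name); m=eyes.camera_model(name)
    f=im.shape[0]/2/np.tan(np.radians(m["fov_y"])/2)
    v,u=np.mgrid[:im.shape[0],:im.shape[1]]
    P=np.stack([(u-m["cx"])/f*d,(v-m["cy"])/f*d,d],-1)
    E=np.array(m["extrinsics"]); W=P@E[:3,:3].T+E[:3,3]; W[d==0]=np.nan
    if fn: cv2.imwrite("pics/"+fn,im[...,::-1])
    return im,d,W
E
python3 - <<'E'
from h import *
for n in("scene","top"):
    im,d,W=cap(n,n+"0.png"); np.save(n+"0.npy",W)
    m=eyes.camera_model(n); print(n,m["fov_y"],m["cx"],m["cy"],np.round(m["extrinsics"],3))
s=readout.get_state(); print(s["eef_pos"],s["orientation"],s["contact_force"],s["width"])
E
```

```text
scene 55.755224301678375 277.2212691964503 213.6405410947851 [[ 0.407  0.779 -0.477  0.974]
 [ 0.913 -0.353  0.202 -0.115]
 [-0.011 -0.518 -0.855  0.968]
 [ 0.     0.     0.     1.   ]]
top 48.454022353660356 285.3080035554997 205.71427236848143 [[-0.018 -0.998  0.064  0.377]
 [-1.     0.018 -0.01   0.097]
 [ 0.008 -0.064 -0.998  1.562]
 [ 0.     0.     0.     1.   ]]
[ 0.16793193 -0.57576014  0.23023887] [[ 9.60012560e-01  2.79956659e-01 -3.91578080e-04]
 [ 2.79956910e-01 -9.60010970e-01  1.75123142e-03]
 [ 1.14349644e-04 -1.79082914e-03 -9.99998390e-01]] [-0.24056602 -0.57670472 -0.10234263] 0.08541883788007923
```

View pics/top0.png

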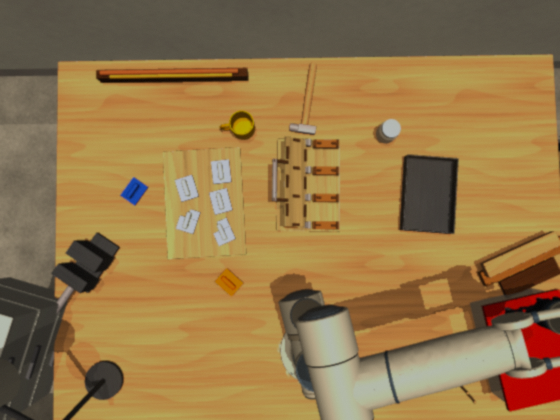

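View pics/scene0.png

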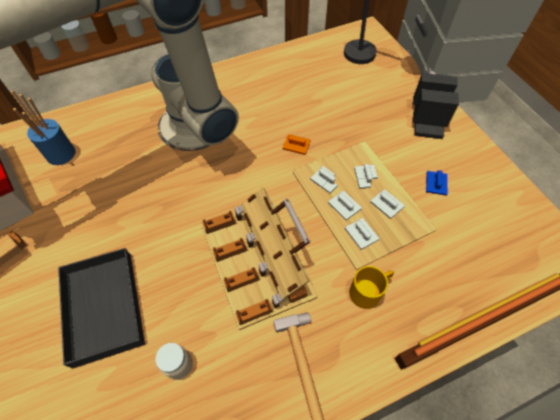

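Five white castings on the board (top px ~(186,188), (221,171), (221,202), (188,222), (223,233)). The jig is at ~(308,185), the tin at (430,195), and the plate looks partly raised. Next I measure them.

```bash
python3 - <<'E'
from h import *
t=cv2.imread("pics/top0.png"); s=cv2.imread("pics/scene0.png")
a=cv2.resize(t[140:265,155:350],None,fx=4,fy=4,interpolation=cv2.INTER_CUBIC)[:, :780]
cv2.imwrite("pics/zt.png",a)
b=cv2.resize(s[135:325,195:440],None,fx=3.1,fy=3.1,interpolation=cv2.INTER_CUBIC); cv2.imwrite("pics/zs.png",b)
for n,im in(("top",t),("scene",s)):
    W=np.load(n+"0.npy"); hsv=cv2.cvtColor(im,cv2.COLOR_BGR2HSV)
    m=((hsv[...,1]<60)&(hsv[...,2]>100)&(W[...,2]>.004)&(W[...,2]<.06)&(W[...,0]>.3)&(W[...,1]>.1)).astype(np.uint8)
    k,lab,st,c=cv2.connectedComponentsWithStats(m)
    for i in range(1,k):
        if st[i,4]<40: continue
        w=W[lab==i]; top=w[w[:,2]>.034]; r=cv2.minAreaRect((w[:,:2]*1000).astype(np.float32))
        print(n,c[i].round(),st[i,4],np.nanpercentile(w[:,2],[5,50,95]).round(3),"rect",np.round(r[0]),np.round(r[1]),round(r[2]),len(top),top.mean(0).round(3) if len(top) else "", np.round(cv2.minAreaRect((top[:,:2]*1000).astype(np.float32)),0) if 0 else "")
        if len(top)>8:
            r=cv2.minAreaRect((top[:,:2]*1000).astype(np.float32)); print("   bar",np.round(r[0]),np.round(r[1]),round(r[2]))
    # generic
W=np.load("top0.npy")
for p in [(430,195),(405,158),(455,158),(403,230),(453,232),(240,125),(390,130),(276,180),(295,143),(295,180),(295,225),(284,180),(304,180),(325,144),(325,171),(325,198),(325,226),(339,152),(339,228),(280,228)]:
    print(p,W[p[1],p[0]].round(3))
E
```

```text
top [221. 171.] 413 [0.012 0.019 0.043] rect [594. 297.] [76. 62.] 7 81 [0.595 0.295 0.041] 
   bar [596. 295.] [54. 16.] 6
top [186. 188.] 417 [0.011 0.019 0.043] rect [541. 411.] [76. 62.] 18 76 [0.541 0.409 0.041] 
   bar [541. 409.] [55. 15.] 17
top [220. 201.] 419 [0.012 0.019 0.042] rect [496. 298.] [76. 61.] 15 79 [0.496 0.297 0.04 ] 
   bar [496. 297.] [55. 16.] 14
top [188. 221.] 361 [0.012 0.019 0.043] rect [434. 407.] [62. 77.] 71 79 [0.435 0.405 0.041] 
   bar [435. 406.] [16. 53.] 71
top [224. 232.] 362 [0.011 0.019 0.043] rect [394. 293.] [76. 62.] 23 79 [0.395 0.291 0.041] 
   bar [395. 292.] [56. 16.] 24
scene [365. 175.] 375 [0.015 0.019 0.043] rect [432. 405.] [61. 81.] 72 90 [0.435 0.403 0.041] 
   bar [433. 405.] [15. 54.] 71
scene [325. 179.] 386 [0.015 0.019 0.043] rect [391. 290.] [81. 62.] 24 95 [0.393 0.289 0.041] 
   bar [393. 290.] [53. 17.] 26
scene [344. 205.] 490 [0.015 0.019 0.042] rect [493. 295.] [80. 61.] 16 109 [0.495 0.295 0.041] 
   bar [495. 296.] [57. 16.] 13
scene [387. 203.] 487 [0.015 0.019 0.043] rect [539. 407.] [79. 61.] 18 114 [0.542 0.407 0.041] 
   bar [540. 408.] [56. 16.] 17
scene [362. 233.] 565 [0.015 0.019 0.043] rect [593. 294.] [77. 62.] 5 119 [0.595 0.293 0.041] 
   bar [594. 294.] [54. 16.] 6
(430, 195) [ 0.504 -0.404  0.006]
(405, 158) [ 0.629 -0.321  0.018]
(455, 158) [ 0.622 -0.479  0.044]
(403, 230) [ 0.388 -0.31   0.001]
(453, 232) [ 0.379 -0.467  0.032]
(240, 125) [0.753 0.23  0.005]
(390, 130) [ 0.707 -0.255  0.094]
(276, 180) [0.548 0.111 0.136]
(295, 143) [0.67  0.049 0.094]
(295, 180) [0.553 0.051 0.087]
(295, 225) [0.409 0.054 0.101]
(284, 180) [0.551 0.086 0.106]
(304, 180) [0.554 0.021 0.069]
(325, 144) [ 0.676 -0.052  0.038]
(325, 171) [ 0.587 -0.05   0.036]
(325, 198) [ 0.498 -0.048  0.035]
(325, 226) [ 0.406 -0.046  0.035]
(339, 152) [ 0.654 -0.102  0.009]
(339, 228) [ 0.399 -0.095  0.012]
(280, 228) [0.402 0.101 0.017]
```

View pics/zt.png

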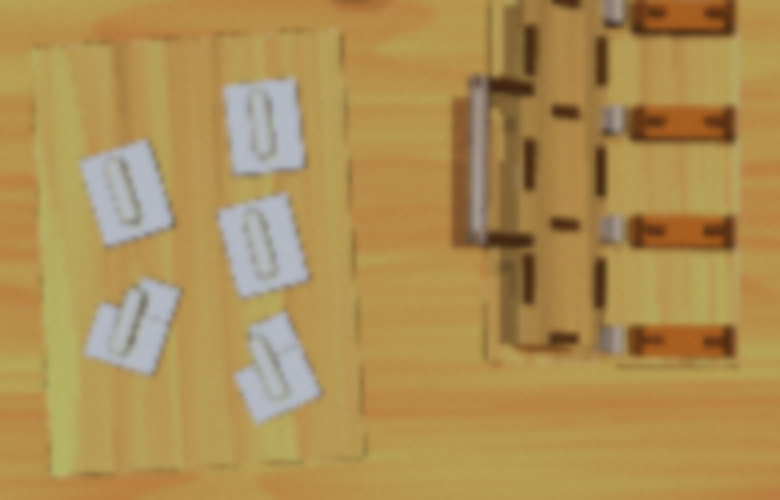

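View pics/zs.png

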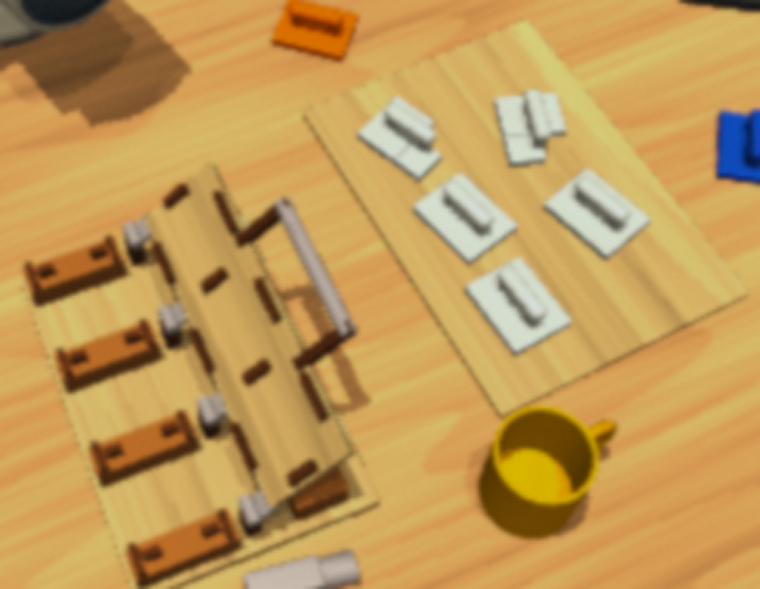

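All intact: (221,171), (186,188), (221,202). Misruns: (188,222) and (223,233). The plate is raised by about 33°. Next I fit the jig rails and the bar, and start moving towards the bar.

```bash
python3 - <<'E'
from h import *
for n in("top","scene"):
    im=cv2.imread(f"pics/{n}0.png"); W=np.load(n+"0.npy"); hsv=cv2.cvtColor(im,cv2.COLOR_BGR2HSV)
    x,y,z=W[...,0],W[...,1],W[...,2]
    reg=(x>.36)&(x<.74)&(y>-.13)&(y<.17)
    m=(reg&(z>.028)&(z<.053)&(y<-.005)&(hsv[...,1]>150)&(hsv[...,2]<205)).astype(np.uint8)
    k,lab,st,c=cv2.connectedComponentsWithStats(m)
    for i in range(1,k):
        if st[i,4]>25: w=W[lab==i]; print(n,"rail",st[i,4],w.min(0).round(3),w.max(0).round(3),w.mean(0).round(3))
    m=reg&(y>.085)&(z>.11)
    w=W[m]; print(n,"bar",m.sum(),w.min(0).round(3),w.max(0).round(3),np.median(w,0).round(3), np.polyfit(w[:,0],w[:,1],1).round(3))
    m=(x>.3)&(x<.72)&(y<-.28)&(y>-.52)&(z>.034)&(z<.06); w=W[m]
    r=cv2.minAreaRect((w[:,:2]*1000).astype(np.float32)); print("bin",np.round(r[0]),np.round(r[1]),round(r[2],1))
E
```

```text
top rail 219 [ 0.665 -0.099  0.028] [ 0.694 -0.013  0.053] [ 0.679 -0.055  0.041]
top rail 223 [ 0.576 -0.092  0.028] [ 0.604 -0.01   0.052] [ 0.59  -0.051  0.04 ]
top rail 209 [ 0.487 -0.094  0.03 ] [ 0.515 -0.008  0.052] [ 0.499 -0.048  0.041]
top rail 200 [ 0.398 -0.088  0.03 ] [ 0.423 -0.006  0.051] [ 0.411 -0.046  0.042]
top bar 266 [0.413 0.085 0.11 ] [0.616 0.124 0.151] [0.541 0.114 0.141] [0.031 0.094]
bin [ 534. -375.] [217. 302.] 84.6
scene rail 343 [ 0.393 -0.092  0.028] [ 0.424 -0.006  0.053] [ 0.412 -0.05   0.04 ]
scene rail 362 [ 0.484 -0.094  0.028] [ 0.513 -0.009  0.053] [ 0.501 -0.052  0.041]
scene rail 401 [ 0.574 -0.097  0.028] [ 0.603 -0.012  0.053] [ 0.591 -0.055  0.041]
scene rail 444 [ 0.664 -0.099  0.028] [ 0.692 -0.013  0.053] [ 0.68  -0.057  0.041]
scene bar 421 [0.408 0.085 0.11 ] [0.614 0.125 0.148] [0.55  0.111 0.142] [0.003 0.107]
bin [ 546. -386.] [200. 337.] 87.1
```

Call:
carry_out:
  deltas:
    - [40,0.6,-0.8,0,7]
    - [40,0.6,-0.8,0,7]
    - [40,0.6,-0.8,0,4]
    - [40,0.6,-0.8,0,0]
    - [40,0.6,-0.8,0,0]
    - [40,0.6,-0.8,0,0]
    - [40,0.6,-0.8,0,0]
    - [40,0.6,-0.8,0,0]
    - [40,0.6,-0.8,0,0]

```text
time_s: 0.85
eef_pos: [0.3738, -0.2809, 0.231]
orientation: [[1.0, -0.031, -0.0], [-0.031, -1.0, 0.0], [-0.0, -0.0, -1.0]]
contact_force: [-0.5, -0.4, 0.6]
width: 0.0398
grip_force: 0.0
```

Call:
carry_out:
  deltas:
    - [40,0.37,-0.905,0,0]
    - [40,0.37,-0.905,0,0]
    - [40,0.37,-0.905,0,0]
    - [40,0.37,-0.905,0,0]
    - [40,0.37,-0.905,0,0]
    - [40,0.37,-0.905,0,0]
    - [40,0.37,-0.905,0,0]
    - [40,0.37,-0.905,0,0]
    - [40,0.37,-0.905,0,0]
    - [40,0.37,-0.905,0,0]
    - [40,0.37,-0.905,0,0]
    - [40,0,0,0.4,0]

```text
time_s: 1.85
eef_pos: [0.5499, 0.1165, 0.2164]
orientation: [[1.0, -0.024, 0.003], [-0.024, -1.0, 0.003], [0.003, -0.003, -1.0]]
contact_force: [0.1, -0.2, -0.4]
width: 0.0402
grip_force: 0.0
```

```bash
python3 - <<'E'
from h import *
s=readout.get_state(); print(s["eef_pos"].round(4))
im,d,W=cap("scene")
cv2.imwrite("pics/z2.png",cv2.resize(im[150:320,190:400,::-1],None,fx=3,fy=3,interpolation=cv2.INTER_CUBIC))
E
```

```text
[0.5499 0.1165 0.2164]
```

View pics/z2.png

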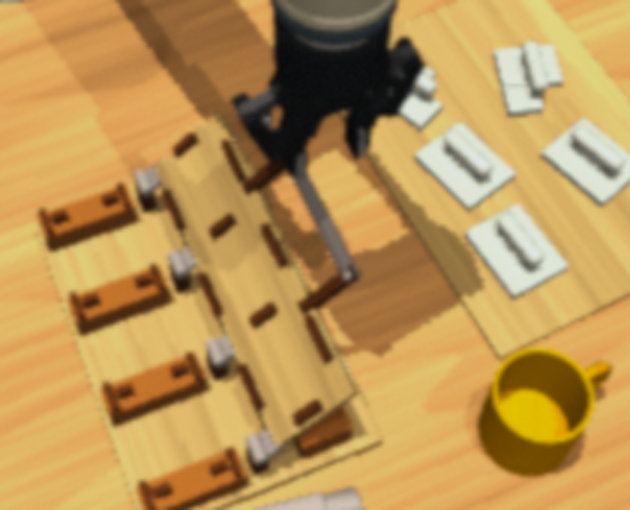

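Call:
carry_out:
  deltas:
    - [40,0,0,0.7,0]
    - [40,0,0,0.7,0]
    - [40,0,0,0.7,0]
    - [40,0,0,0.35,0]
    - [40,0,0,0,0]
    - [10,0,0,0,0]
    - [10,0,0,0,0]
    - [10,0,0,0,0]
    - [10,0,0,0,0]
    - [10,0,0,0,0]

```text
time_s: 2.73
eef_pos: [0.5484, 0.1135, 0.1209]
orientation: [[1.0, -0.028, 0.003], [-0.028, -1.0, 0.006], [0.003, -0.006, -1.0]]
contact_force: [-2.8, 10.7, 1.4]
width: 0.012
grip_force: 58.4
```

Call:
carry_out:
  deltas:
    - [10,0,-0.15,0.23,0]
    - [10,0,-0.13,0.24,0]
    - [10,0,-0.115,0.25,0]
    - [10,0,-0.095,0.26,0]
    - [10,0,-0.075,0.265,0]
    - [10,0,-0.055,0.27,0]
    - [10,0,-0.03,0.27,0]
    - [10,0,-0.01,0.275,0]
    - [10,0,0,0.03,0]
    - [10,0,0,0,0]

```text
time_s: 3.57
eef_pos: [0.5493, 0.1436, 0.0367]
orientation: [[1.0, -0.026, 0.003], [-0.026, -1.0, 0.012], [0.003, -0.012, -1.0]]
contact_force: [-3.4, 22.9, 0.3]
width: 0.0121
grip_force: 63.7
```

Call:
carry_out:
  deltas:
    - [10,0,-0.1,0.1,0]
    - [10,0,0,0.1,0]
    - [10,0,0,0,0]
    - [10,0,0,0,0]

```text
time_s: 3.9
eef_pos: [0.5493, 0.1438, 0.0295]
orientation: [[1.0, -0.028, 0.002], [-0.028, -1.0, 0.005], [0.002, -0.005, -1.0]]
contact_force: [-7.3, 8.2, 6.3]
width: 0.0123
grip_force: 65.2
```

```bash
python3 - <<'E'
from h import *
im,d,W=cap("scene")
cv2.imwrite("pics/z3.png",cv2.resize(im[150:320,190:400,::-1],None,fx=3,fy=3,interpolation=cv2.INTER_CUBIC))
x,y,z=W[...,0],W[...,1],W[...,2]
m=(x>.41)&(x<.69)&(y>.03)&(y<.085)&(z>.03)&(z<.1)
w=W[m]; A=np.c_[w[:,:2],np.ones(len(w))]
for _ in range(4):
    c=np.linalg.lstsq(A,w[:,2],rcond=None)[0]; k=abs(A@c-w[:,2])<.004; A,w=A[k],w[k]
print(c, len(w), "z at y=.06",c@[.55,.06,1])
E
```

```text
[-0.00114025 -0.00162113  0.05278525] 1923 z at y=.06 0.05206084879864945
```

View pics/z3.png

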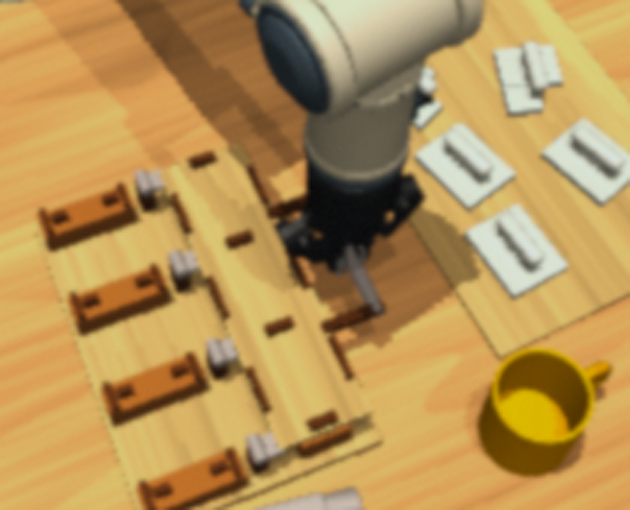

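Call:
carry_out:
  deltas:
    - [32,0,0,0,0]
    - [32,0,0,0,0]
    - [32,0,0,-0.6,0]
    - [32,0,0,-1,0]
    - [32,0,0,-1,0]
    - [40,-0.66,-0.6,0,0]
    - [40,-0.66,-0.6,0,0]
    - [40,-0.66,-0.6,0,0]
    - [40,-0.66,-0.6,0,0]
    - [40,-0.66,-0.6,0,0]
    - [40,-0.66,-0.6,0,0]
    - [40,0,0,0,-6.4]

```text
time_s: 4.95
eef_pos: [0.3919, 0.2932, 0.1317]
orientation: [[0.997, 0.083, 0.001], [0.083, -0.997, 0.004], [0.001, -0.003, -1.0]]
contact_force: [1.1, -0.3, 0.2]
width: 0.0402
grip_force: 0.0
```

Call:
carry_out:
  deltas:
    - [40,0,0,0,-6.4]
    - [40,0,0,0,-6.4]
    - [40,0,0,0,-6.4]
    - [40,0,0,0,0]
    - [40,0,0,0,0]

```text
time_s: 5.37
eef_pos: [0.3955, 0.2895, 0.1309]
orientation: [[0.916, 0.401, 0.002], [0.401, -0.916, 0.001], [0.002, 0.0, -1.0]]
contact_force: [0.1, -0.5, 0.3]
width: 0.0399
grip_force: 0.0
```

Call:
carry_out:
  deltas:
    - [40,0,0,0.8,0]
    - [40,0,0,0.8,0]
    - [40,0,0,0.8,0]
    - [40,0,0,0.32,0]
    - [40,0,0,0,0]
    - [5,0,0,0,0]
    - [5,0,0,0,0]
    - [5,0,0,0,0]
    - [5,0,0,0,0]
    - [5,0,0,0,0]

```text
time_s: 6.2
eef_pos: [0.3958, 0.29, 0.0225]
orientation: [[0.915, 0.404, 0.002], [0.404, -0.915, 0.001], [0.003, -0.0, -1.0]]
contact_force: [0.1, -0.2, 6.0]
width: 0.0149
grip_force: 61.0
```

Call:
carry_out:
  deltas:
    - [5,0,0,-0.5,0]
    - [5,0,0,-1,6]
    - [5,0,0,-1,6]
    - [5,0,0,-1,6]
    - [5,0,0,0,6]
    - [5,0.075,0.5,0,0]
    - [5,0.075,0.96,0,0]
    - [5,0.075,0.96,0,0]
    - [5,0.075,0.96,0,0]
    - [5,0.075,0.96,0,0]
    - [5,0.075,0.96,0,0]
    - [5,0.075,0.96,0,0]

```text
time_s: 7.2
eef_pos: [0.4147, 0.0374, 0.1606]
orientation: [[1.0, -0.002, -0.0], [-0.002, -1.0, -0.0], [-0.0, 0.0, -1.0]]
contact_force: [-0.2, -0.4, -1.9]
width: 0.0144
grip_force: 60.1
```

Call:
carry_out:
  deltas:
    - [5,0.075,0.96,0,0]
    - [5,0.075,0.96,0,0]
    - [5,0.075,0.96,0,0]
    - [5,0.075,0.96,0,0]
    - [5,0.075,0.96,0,0]
    - [5,0.075,0.96,0,0]
    - [5,0.075,0.96,0,0]
    - [5,0.075,0.96,0,0]
    - [5,0.075,0.96,0,0]
    - [5,0.075,0.96,0,0]
    - [5,0.075,0.8,0,0]
    - [5,0,0,0,0]

```text
time_s: 8.2
eef_pos: [0.446, -0.382, 0.1584]
orientation: [[1.0, -0.007, -0.003], [-0.007, -1.0, -0.0], [-0.003, 0.0, -1.0]]
contact_force: [0.5, -0.8, -1.5]
width: 0.0147
grip_force: 60.1
```

Call:
carry_out:
  deltas:
    - [5,0,0.5,0,0]
    - [5,0,0,0.8,0]
    - [5,0,0,0.8,0]
    - [5,0,0,0.8,0]
    - [5,0,0,0.6,0]
    - [5,0,0,0.2,0]
    - [5,0,0,0,0]
    - [40,0,0,0,0]
    - [40,0,0,0,0]
    - [40,0,0,-0.3,0]
    - [40,0,0,-1,0]
    - [40,0,0,-1,0]

```text
time_s: 9.2
eef_pos: [0.4467, -0.3964, 0.1266]
orientation: [[1.0, -0.002, -0.001], [-0.002, -1.0, 0.001], [-0.001, -0.001, -1.0]]
contact_force: [0.4, -0.1, -0.1]
width: 0.0401
grip_force: 0.0
```

```bash
cat > det.py <<'E'
from h import *
def det():
  for n in("top","scene"):
    im,d,W=cap(n); hsv=cv2.cvtColor(im,cv2.COLOR_RGB2HSV)
    m=((hsv[...,1]<60)&(hsv[...,2]>100)&(W[...,2]>-.02)&(W[...,2]<.1)&(W[...,0]>.3)&(W[...,0]<.72)&(abs(W[...,1])<.5)).astype(np.uint8)
    k,lab,st,c=cv2.connectedComponentsWithStats(m)
    for i in range(1,k):
        if st[i,4]<150: continue
        w=W[lab==i]; zt=np.percentile(w[:,2],97); top=w[w[:,2]>zt-.006]
        r=cv2.minAreaRect((w[:,:2]*1000).astype(np.float32)); b=cv2.minAreaRect((top[:,:2]*1000).astype(np.float32))
        yaw=lambda r:round((r[2] if r[1][0]>r[1][1] else r[2]-90),1)
        print(n,st[i,4],"z",zt.round(3),"rect",np.round(r[0]),np.round(r[1]),yaw(r),"bar",np.round(b[0]),np.round(b[1]),yaw(b))
if __name__=="__main__": det()
E
python3 det.py
```

```text
top 171 z 0.097 rect [ 703. -260.] [59. 33.] 89.4 bar [ 704. -259.] [32. 56.] -90.0
top 411 z 0.044 rect [595. 296.] [76. 62.] 6.6 bar [595. 295.] [54. 15.] 5.5
top 421 z 0.043 rect [541. 411.] [77. 63.] 17.5 bar [540. 409.] [52. 16.] 20.4
top 421 z 0.044 rect [496. 299.] [76. 63.] 14.8 bar [495. 297.] [53. 16.] 14.6
top 364 z 0.045 rect [434. 407.] [64. 77.] -19.2 bar [435. 405.] [16. 51.] -22.7
scene 374 z 0.044 rect [433. 404.] [59. 77.] -18.8 bar [435. 404.] [17. 52.] -19.3
scene 493 z 0.044 rect [493. 295.] [82. 62.] 15.5 bar [494. 296.] [53. 16.] 14.2
scene 488 z 0.043 rect [538. 407.] [81. 61.] 17.4 bar [540. 407.] [55. 17.] 16.9
scene 157 z 0.061 rect [551. 142.] [ 10. 124.] -1.4 bar [551. 142.] [ 10. 124.] -1.4
scene 566 z 0.043 rect [593. 294.] [76. 61.] 7.1 bar [594. 294.] [53. 16.] 3.8
scene 527 z 0.039 rect [ 441. -399.] [86. 65.] 0.1 bar [ 446. -397.] [15. 56.] -0.4
scene 386 z 0.093 rect [ 702. -271.] [84. 46.] 61.5 bar [ 703. -261.] [59. 35.] 89.9
```

Call:
carry_out:
  deltas:
    - [40,0,-0.953,0,0]
    - [40,0,-0.953,0,0]
    - [40,0,-0.953,0,0]
    - [40,0,-0.953,0,0]
    - [40,0,-0.953,0,0]
    - [40,0,-0.953,0,0]
    - [40,0,-0.953,0,0]
    - [40,0,-0.953,0,0]
    - [40,0,-0.953,0,0]
    - [40,0,-0.953,0,0]
    - [40,0,-0.953,0,0]
    - [40,0,-0.953,0,0]

```text
time_s: 10.3
eef_pos: [0.4489, 0.0623, 0.1283]
orientation: [[1.0, -0.003, 0.006], [-0.003, -1.0, 0.0], [0.006, -0.0, -1.0]]
contact_force: [-0.8, 0.5, 0.5]
width: 0.0399
grip_force: 0.0
```

Call:
carry_out:
  deltas:
    - [40,-0.05,-0.953,0,0]
    - [40,-0.05,-0.953,0,0]
    - [40,-0.05,-0.953,0,0]
    - [40,-0.05,-0.953,0,0]
    - [40,-0.05,-0.953,0,0]
    - [40,-0.05,-0.953,0,0]
    - [40,0,-0.953,0,0]
    - [40,0,-0.953,0,0]
    - [40,0,-0.953,0,6.5]
    - [40,0,0,0,6.5]
    - [40,0,0,0,6.5]
    - [40,0,0,0,0]

```text
time_s: 11.3
eef_pos: [0.4375, 0.405, 0.1275]
orientation: [[0.941, -0.338, 0.003], [-0.339, -0.941, 0.002], [0.002, -0.003, -1.0]]
contact_force: [-0.2, -0.1, -0.1]
width: 0.0402
grip_force: 0.0
```

Call:
carry_out:
  deltas:
    - [40,-0.07,0,0.8,0]
    - [40,0,0,0.8,0]
    - [40,0,0,0.8,0]
    - [40,0,0,0.25,0]
    - [40,0,0,0,0]
    - [5,0,0,0,0]
    - [5,0,0,0,0]
    - [5,0,0,0,0]
    - [5,0,0,0,0]
    - [5,0,0,0,0]

```text
time_s: 12.13
eef_pos: [0.4357, 0.4052, 0.0214]
orientation: [[0.942, -0.336, 0.003], [-0.336, -0.942, 0.002], [0.002, -0.003, -1.0]]
contact_force: [0.3, -0.4, 6.2]
width: 0.0148
grip_force: 60.9
```

Call:
carry_out:
  deltas:
    - [5,0,0,-0.5,0]
    - [5,0,0,-1,-6.5]
    - [5,0,0,-1,-6.5]
    - [5,0,0,-1,-6.5]
    - [5,0,0,0,0]
    - [5,0.15,0.5,0,0]
    - [5,0.15,0.95,0,0]
    - [5,0.15,0.95,0,0]
    - [5,0.15,0.95,0,0]
    - [5,0.15,0.95,0,0]
    - [5,0.15,0.95,0,0]
    - [5,0.15,0.95,0,0]

```text
time_s: 13.13
eef_pos: [0.4758, 0.1547, 0.1589]
orientation: [[1.0, -0.002, 0.001], [-0.002, -1.0, 0.0], [0.001, -0.0, -1.0]]
contact_force: [0.3, -0.1, -1.7]
width: 0.0148
grip_force: 63.9
```

Call:
carry_out:
  deltas:
    - [5,0.15,0.95,0,0]
    - [5,0.15,0.95,0,0]
    - [5,0.15,0.95,0,0]
    - [5,0.15,0.95,0,0]
    - [5,0.15,0.95,0,0]
    - [5,0.15,0.95,0,0]
    - [5,0.15,0.95,0,0]
    - [5,0.15,0.95,0,0]
    - [5,0.15,0.95,0,0]
    - [5,0.15,0.95,0,0]
    - [5,0.15,0.95,0,0]
    - [5,0.15,0.95,0,0]

```text
time_s: 14.13
eef_pos: [0.5467, -0.3018, 0.1587]
orientation: [[1.0, -0.003, 0.0], [-0.003, -1.0, 0.0], [0.0, -0.0, -1.0]]
contact_force: [0.6, -0.8, -1.3]
width: 0.0145
grip_force: 63.9
```

Call:
carry_out:
  deltas:
    - [5,0.1,0.8,0,0]
    - [5,0.1,0.8,0,0]
    - [5,0,0.75,0,0]
    - [5,0,0,0.8,0]
    - [5,0,0,0.8,0]
    - [5,0,0,0.8,0]
    - [5,0,0,0.6,0]
    - [5,0,0,0.2,0]
    - [5,0,0,0,0]
    - [40,0,0,0,0]
    - [40,0,0,0,0]
    - [40,0,0,-0.3,0]

```text
time_s: 15.13
eef_pos: [0.5547, -0.3938, 0.0437]
orientation: [[1.0, -0.002, 0.0], [-0.002, -1.0, -0.0], [0.0, 0.0, -1.0]]
contact_force: [-0.9, -0.5, -0.8]
width: 0.0401
grip_force: 0.0
```

Call:
carry_out:
  deltas:
    - [40,0,0,-1,0]
    - [40,0,0,-1,0]
    - [40,0,0,-0.5,0]

```text
time_s: 15.38
eef_pos: [0.5563, -0.395, 0.1528]
orientation: [[1.0, -0.002, 0.009], [-0.002, -1.0, -0.007], [0.009, 0.007, -1.0]]
contact_force: [0.6, -0.8, 1.5]
width: 0.0403
grip_force: 0.0
```

```bash
python3 det.py; python3 - <<'E'
from h import *
# pocket blocks (dark brown, z~.06) and rails, in jig frame
for n in("top","scene"):
    im,d,W=cap(n,n+"1.png"); hsv=cv2.cvtColor(im,cv2.COLOR_RGB2HSV); x,y,z=W[...,0],W[...,1],W[...,2]
    m=((x>.38)&(x<.72)&(y>.005)&(y<.115)&(z>.045)&(z<.075)&(hsv[...,2]<125)).astype(np.uint8)
    k,lab,st,c=cv2.connectedComponentsWithStats(m)
    for i in range(1,k):
        if st[i,4]>12:
            w=W[lab==i]; print(n,st[i,4],((w.min(0)+w.max(0))/2).round(4),np.ptp(w,0).round(3),c[i].round())
E
```

```text
top 172 z 0.096 rect [ 703. -260.] [34. 57.] -89.3 bar [ 704. -261.] [55. 32.] 89.9
top 413 z 0.043 rect [595. 297.] [76. 62.] 6.3 bar [596. 295.] [54. 15.] 5.4
top 177 z 0.042 rect [ 548. -391.] [50. 80.] -36.0 bar [ 554. -393.] [13. 53.] -5.0
top 423 z 0.044 rect [541. 411.] [76. 63.] 16.9 bar [542. 409.] [54. 15.] 15.6
top 423 z 0.044 rect [496. 299.] [77. 62.] 15.4 bar [497. 297.] [54. 16.] 14.5
scene 491 z 0.043 rect [492. 295.] [80. 60.] 14.2 bar [494. 295.] [55. 17.] 9.7
scene 487 z 0.044 rect [539. 409.] [79. 63.] 16.6 bar [540. 408.] [54. 16.] 14.9
scene 158 z 0.061 rect [551. 142.] [ 10. 124.] -1.0 bar [551. 142.] [  9. 124.] -1.3
scene 564 z 0.043 rect [593. 294.] [77. 61.] 6.6 bar [594. 294.] [54. 16.] 6.8
scene 247 z 0.037 rect [ 435. -381.] [73. 30.] 2.8 bar [ 446. -390.] [ 6. 53.] -2.5
scene 624 z 0.039 rect [ 548. -397.] [83. 64.] 1.0 bar [ 552. -394.] [15. 55.] -2.6
scene 389 z 0.093 rect [ 703. -271.] [83. 47.] 61.7 bar [ 703. -261.] [58. 34.] 90.0
top 19 [0.6817 0.0603 0.0571] [0.006 0.02  0.015] [291. 142.]
top 19 [0.6382 0.0986 0.0544] [0.037 0.004 0.016] [280. 1
[... 566 characters left out ...]
ne 26 [0.4124 0.0643 0.0578] [0.009 0.021 0.01 ] [257. 203.]
scene 46 [0.4683 0.105  0.055 ] [0.051 0.019 0.014] [280. 217.]
scene 26 [0.4576 0.0241 0.0541] [0.038 0.004 0.018] [250. 222.]
scene 27 [0.5039 0.0608 0.0589] [0.009 0.021 0.01 ] [269. 230.]
scene 20 [0.5491 0.0954 0.0597] [0.035 0.004 0.012] [289. 239.]
scene 29 [0.5465 0.0221 0.0548] [0.037 0.004 0.016] [262. 249.]
scene 38 [0.6087 0.1034 0.0554] [0.01  0.021 0.012] [302. 258.]
scene 28 [0.5928 0.0576 0.0584] [0.008 0.02  0.01 ] [282. 259.]
scene 26 [0.6382 0.0934 0.0586] [0.037 0.005 0.008] [303. 268.]
scene 35 [0.635  0.0194 0.0541] [0.038 0.004 0.016] [275. 280.]
scene 33 [0.6816 0.0561 0.0571] [0.008 0.021 0.011] [297. 290.]
```

Call:
carry_out:
  deltas:
    - [40,0.05,-0.95,0,0]
    - [40,0.05,-0.95,0,0]
    - [40,0.05,-0.95,0,0]
    - [40,0.05,-0.95,0,0]
    - [40,0.05,-0.95,0,0]
    - [40,0.05,-0.95,0,0]
    - [40,0.05,-0.95,0,0]
    - [40,0.05,-0.95,0,0]
    - [40,0.05,-0.95,0,0]
    - [40,0.05,-0.95,0,0]
    - [40,0.05,-0.95,0,0]
    - [40,0.05,-0.95,0,0]

```text
time_s: 16.58
eef_pos: [0.5788, 0.064, 0.1418]
orientation: [[1.0, -0.002, -0.002], [-0.002, -1.0, -0.0], [-0.002, 0.0, -1.0]]
contact_force: [-0.5, 0.2, 0.3]
width: 0.0402
grip_force: 0.0
```

Call:
carry_out:
  deltas:
    - [40,0.05,-0.95,0,0]
    - [40,0.05,-0.95,0,0]
    - [40,0.05,-0.95,0,0]
    - [40,0.05,-0.95,0,0]
    - [40,0.05,-0.95,0,0]
    - [40,0.05,-0.95,0.5,-6]
    - [40,0,0,0,0]
    - [40,0,0,0,0]

```text
time_s: 17.25
eef_pos: [0.5903, 0.2904, 0.1199]
orientation: [[0.994, 0.105, -0.005], [0.105, -0.994, -0.002], [-0.006, 0.002, -1.0]]
contact_force: [0.5, -0.3, -0.4]
width: 0.0402
grip_force: 0.0
```

Call:
carry_out:
  deltas:
    - [40,0.11,-0.09,0.8,0]
    - [40,0,0,0.8,0]
    - [40,0,0,0.6,0]
    - [40,0,0,0.25,0]
    - [40,0,0,0,0]
    - [5,0,0,0,0]
    - [5,0,0,0,0]
    - [5,0,0,0,0]
    - [5,0,0,0,0]
    - [5,0,0,0,0]
    - [5,0,0,-0.5,0]
    - [5,0,0,-1,0]

```text
time_s: 18.25
eef_pos: [0.593, 0.2917, 0.0793]
orientation: [[0.995, 0.102, -0.011], [0.102, -0.995, -0.005], [-0.011, 0.003, -1.0]]
contact_force: [-0.6, 0.7, -2.5]
width: 0.0143
grip_force: 62.3
```

Call:
carry_out:
  deltas:
    - [5,0,0,-0.7,3.7]
    - [5,0,0,-0.5,3.7]
    - [5,0.173,0.5,0,0]
    - [5,0.173,0.9,0,0]
    - [5,0.173,0.9,0,0]
    - [5,0.173,0.9,0,0]
    - [5,0.173,0.9,0,0]
    - [5,0.173,0.9,0,0]
    - [5,0.173,0.8,0,0]
    - [5,0,0,0,0]
    - [5,0,0,0,0]

```text
time_s: 19.17
eef_pos: [0.6385, 0.0578, 0.1335]
orientation: [[1.0, -0.03, -0.0], [-0.03, -1.0, 0.0], [-0.0, -0.0, -1.0]]
contact_force: [0.4, 1.0, -1.2]
width: 0.0139
grip_force: 62.4
```

```bash
python3 det.py|grep -v "z 0.09"; python3 -c "
from h import *
s=readout.get_state();print(s['eef_pos'],s['orientation'][:2,0])"
```

```text
top 360 z 0.04 rect [ 553. -395.] [65. 78.] -1.2 bar [ 553. -392.] [14. 51.] -0.9
top 420 z 0.043 rect [541. 411.] [76. 65.] 16.9 bar [542. 410.] [52. 15.] 17.0
top 422 z 0.044 rect [496. 299.] [76. 62.] 14.6 bar [496. 297.] [55. 16.] 14.7
top 356 z 0.04 rect [ 445. -397.] [64. 77.] -1.2 bar [ 446. -395.] [52. 15.] 2.0
scene 493 z 0.043 rect [492. 295.] [82. 62.] 14.0 bar [495. 296.] [56. 17.] 12.7
scene 487 z 0.044 rect [539. 408.] [79. 61.] 17.2 bar [541. 408.] [55. 16.] 16.7
scene 613 z 0.039 rect [ 440. -399.] [86. 66.] 0.1 bar [ 445. -396.] [16. 55.] -1.3
scene 700 z 0.039 rect [ 548. -396.] [84. 66.] 1.3 bar [ 552. -393.] [55. 16.] 1.6
[0.63829256 0.06023013 0.13355201] [ 0.99963844 -0.02688818]
```

Call:
carry_out:
  deltas:
    - [5,-0.07,0.03,0.6,0]
    - [5,0,0,0.6,0]
    - [5,0,0,0.35,0]
    - [5,0,0,0.1,0]
    - [5,0,0,0.03,0]
    - [5,0,0,0,0]
    - [5,0,0,0,0]

```text
time_s: 19.85
eef_pos: [0.6368, 0.0605, 0.0745]
orientation: [[1.0, -0.025, 0.007], [-0.025, -1.0, 0.001], [0.007, -0.001, -1.0]]
contact_force: [-10.4, -0.6, 26.3]
width: 0.0142
grip_force: 69.0
```

Call:
carry_out:
  deltas:
    - [5,0,0,-0.3,0]
    - [5,0,0,0,0]

```text
time_s: 20.02
eef_pos: [0.6367, 0.0602, 0.0818]
orientation: [[1.0, -0.025, 0.005], [-0.025, -1.0, 0.0], [0.005, -0.001, -1.0]]
contact_force: [0.3, -0.9, -1.1]
width: 0.0142
grip_force: 65.2
```

```bash
python3 - <<'E'
from h import *
im,d,W=cap("scene"); t,_,_=cap("top")
a=cv2.resize(im[190:310,225:345],(480,480),interpolation=cv2.INTER_CUBIC); b=cv2.resize(t[125:200,260:335],(320,320),interpolation=cv2.INTER_CUBIC)
o=np.zeros((480,800,3),np.uint8); o[:,:480]=a; o[:320,480:]=b; cv2.imwrite("pics/z4.png",o[...,::-1])
s=readout.get_state();print(s['eef_pos'],s['contact_force'])
x,y,z=W[...,0],W[...,1],W[...,2]; hsv=cv2.cvtColor(im,cv2.COLOR_RGB2HSV)
m=(hsv[...,1]<60)&(hsv[...,2]>100)&(z>.06)&(z<.12)&(x>.57)&(x<.72)&(y<.11)&(y>0)
w=W[m]; print(len(w),w.min(0),w.max(0))
w=w[w[:,2]<np.percentile(w[:,2],60)]; print(cv2.minAreaRect((w[:,:2]*1000).astype(np.float32)), np.polyfit(w[:,0],w[:,2],1),np.median(w[:,2]))
E
```

```text
[0.63559826 0.05971154 0.07824324] [ 0.78206546 -0.04631669 -2.98606222]
330 [0.58716005 0.00138088 0.06000206] [0.66965665 0.08892539 0.09847473]
((640.0765380859375, 36.31733703613281), (113.86070251464844, 53.816650390625), 58.12034606933594) [0.00634412 0.06505728] 0.06949508192931092
```

View pics/z4.png

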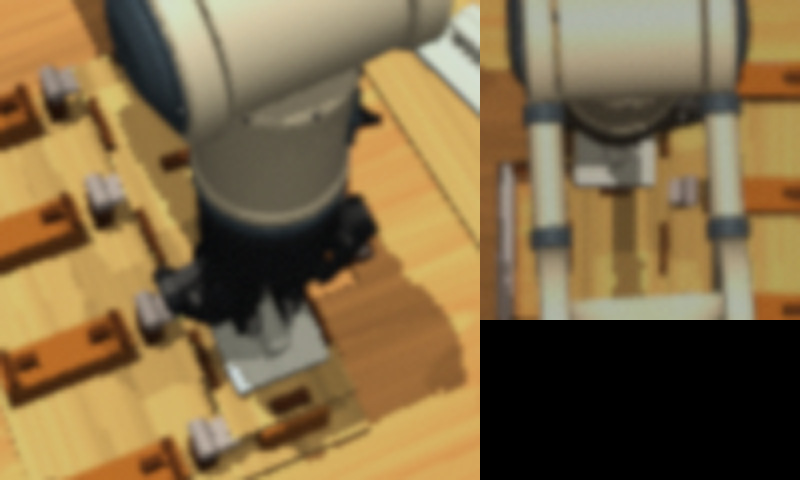

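```bash
python3 - <<'E'
from h import *
for n,P,z0 in(("scene",[(285,288),(307,277.5)],.0747),("top",[(260+(574-480)/320*75,125+183/320*75),(260+(655-480)/320*75,125+186/320*75)],.0747)):
    m=eyes.camera_model(n); f=210/np.tan(np.radians(m["fov_y"])/2); E=np.array(m["extrinsics"])
    for u,v in P:
        r=E[:3,:3]@[(u-m["cx"])/f,(v-m["cy"])/f,1]; print(n,(E[:3,3]+r*(z0-E[2,3])/r[2]).round(4))
E
```

```text
scene [0.6709 0.0292 0.0747]
scene [0.6685 0.0882 0.0747]
top [0.594  0.0912 0.0747]
top [0.5907 0.0303 0.0747]
```

Call:
carry_out:
  deltas:
    - [5,0.14,0,0,0]
    - [5,0,0,0,0]
    - [5,0,0,0.15,0]
    - [5,0,0,0.15,0]
    - [5,0,0,0.1,0]
    - [5,0,0,0,0]
    - [5,0,0,0,0]

```text
time_s: 20.7
eef_pos: [0.6412, 0.0584, 0.0703]
orientation: [[1.0, -0.027, 0.003], [-0.027, -1.0, -0.0], [0.003, 0.0, -1.0]]
contact_force: [-21.0, -1.6, 33.2]
width: 0.0144
grip_force: 73.0
```

Call:
carry_out:
  deltas:
    - [5,-0.04,0,0,0]
    - [5,-0.04,0,0,0]
    - [5,0,0,0.03,0]
    - [5,0,0,0,0]
    - [5,0,0,0,0]

```text
time_s: 21.12
eef_pos: [0.6406, 0.0584, 0.0695]
orientation: [[1.0, -0.027, 0.01], [-0.027, -1.0, -0.0], [0.01, -0.0, -1.0]]
contact_force: [-10.6, -0.9, 29.4]
width: 0.0141
grip_force: 72.8
```

Call:
carry_out:
  deltas:
    - [20,0,0,0,0]
    - [40,0,0,0,0]
    - [40,0,0,-0.5,0]
    - [40,0,0,-1,0]
    - [40,0,0,-1,0]
    - [40,0,-1,0,0]
    - [40,0,-1,0,0]
    - [40,0,-1,0,0]
    - [40,0,-1,0,0]
    - [40,-0.5,-0.8,0,0]

```text
time_s: 21.95
eef_pos: [0.6239, 0.2532, 0.1576]
orientation: [[1.0, -0.027, -0.003], [-0.027, -1.0, -0.001], [-0.003, 0.001, -1.0]]
contact_force: [1.7, 0.1, -0.1]
width: 0.0403
grip_force: 0.0
```

```bash
python3 det.py|grep -v "z 0.09"; python3 - <<'E'
from h import *
im,d,W=cap("scene"); t,_,V=cap("top")
a=cv2.resize(im[190:310,225:345],(480,480),interpolation=cv2.INTER_CUBIC); b=cv2.resize(t[125:200,260:335],(320,320),interpolation=cv2.INTER_CUBIC)
o=np.zeros((480,800,3),np.uint8); o[:,:480]=a; o[:320,480:]=b; cv2.imwrite("pics/z5.png",o[...,::-1])
for W,im in((W,im),(V,t)):
    x,y,z=W[...,0],W[...,1],W[...,2]; hsv=cv2.cvtColor(im,cv2.COLOR_RGB2HSV)
    m=(hsv[...,1]<60)&(hsv[...,2]>100)&(z>.055)&(z<.073)&(x>.57)&(x<.72)&(y<.11)&(y>0); w=W[m]
    print(len(w),np.linalg.lstsq(np.c_[w[:,:2]-[.637,.06],np.ones(len(w))],w[:,2],rcond=None)[0].round(4))
E
```

```text
top 444 z 0.088 rect [636.  61.] [59. 77.] -1.2 bar [635.  59.] [13. 55.] -1.1
top 360 z 0.042 rect [ 553. -395.] [64. 78.] -0.5 bar [ 553. -391.] [50. 17.] 2.4
top 421 z 0.044 rect [542. 411.] [77. 64.] 17.6 bar [542. 409.] [55. 14.] 15.7
top 348 z 0.04 rect [ 445. -399.] [66. 77.] -0.6 bar [ 445. -395.] [15. 53.] -1.2
scene 279 z 0.043 rect [495. 295.] [76. 58.] 14.0 bar [481. 293.] [30. 16.] 1.8
scene 222 z 0.042 rect [558. 413.] [38. 64.] -73.6 bar [559. 415.] [13. 16.] -65.4
scene 162 z 0.062 rect [552. 142.] [ 10. 125.] -1.1 bar [552. 142.] [  9. 125.] -1.8
scene 739 z 0.087 rect [633.  60.] [63. 81.] -0.9 bar [634.  58.] [16. 54.] -1.3
scene 621 z 0.039 rect [ 441. -399.] [67. 86.] -1.5 bar [ 446. -396.] [15. 55.] -0.5
scene 708 z 0.039 rect [ 548. -396.] [84. 66.] 1.1 bar [ 553. -393.] [16. 56.] -1.2
613 [-0.0023  0.032   0.0618]
359 [0.0061 0.0286 0.0617]
```

View pics/z5.png

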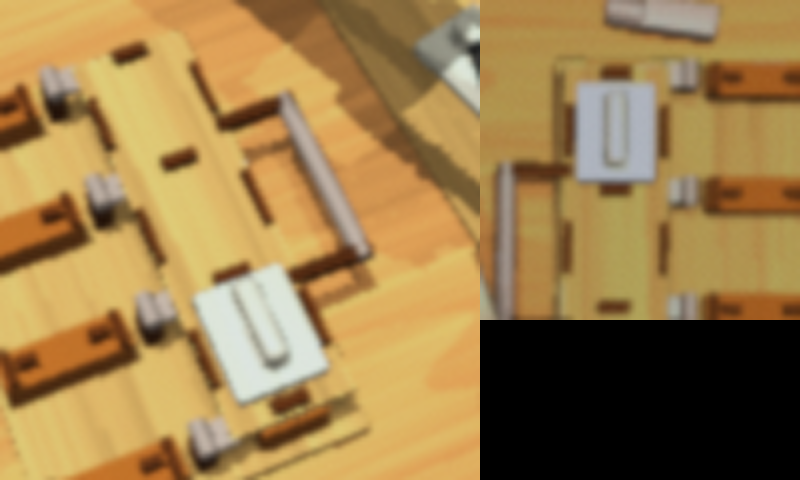

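Call:
carry_out:
  deltas:
    - [40,-0.43,-0.755,0,0]
    - [40,-0.43,-0.755,0,0]
    - [40,-0.43,-0.755,0,0]
    - [40,-0.43,-0.755,0,0]
    - [40,-0.43,-0.755,0.5,-6.1]
    - [40,0,0,0.5,-6.1]
    - [40,0,0,0,-6.1]
    - [40,0,0,0,0]
    - [40,0,0,0,0]

```text
time_s: 22.9
eef_pos: [0.542, 0.403, 0.1207]
orientation: [[0.959, 0.284, -0.0], [0.284, -0.959, -0.001], [-0.001, 0.001, -1.0]]
contact_force: [-0.9, -0.6, 0.4]
width: 0.0401
grip_force: 0.0
```

Call:
carry_out:
  deltas:
    - [40,0.04,-0.13,0.8,0]
    - [40,0,0,0.8,0]
    - [40,0,0,0.6,0]
    - [40,0,0,0.27,0]
    - [40,0,0,0,0]
    - [5,0,0,0,0]
    - [5,0,0,0,0]
    - [5,0,0,0,0]
    - [5,0,0,0,0]
    - [5,0,0,0,0]

```text
time_s: 23.73
eef_pos: [0.5428, 0.4104, 0.0256]
orientation: [[0.958, 0.288, 0.005], [0.288, -0.958, 0.002], [0.005, -0.001, -1.0]]
contact_force: [0.7, -0.9, 6.7]
width: 0.0144
grip_force: 62.0
```

Call:
carry_out:
  deltas:
    - [5,0,0,-0.3,0]
    - [5,0,0,-0.5,0]
    - [5,0,0,-0.5,6.1]
    - [5,0,0,-0.7,6.1]
    - [5,0,0,-0.5,6.1]
    - [5,0,0,0,0]
    - [5,0,0,0,0]

```text
time_s: 24.32
eef_pos: [0.5418, 0.4103, 0.1242]
orientation: [[1.0, -0.024, 0.003], [-0.024, -1.0, 0.002], [0.003, -0.002, -1.0]]
contact_force: [0.2, 0.6, -2.4]
width: 0.0143
grip_force: 61.0
```

Call:
carry_out:
  deltas:
    - [5,0.04,0.6,0,0]
    - [5,0.04,0.9,0,0]
    - [5,0.04,0.95,0,0]
    - [5,0.04,0.95,0,0]
    - [5,0.04,0.95,0,0]
    - [5,0.04,0.95,0,0]
    - [5,0.04,0.95,0,0]
    - [5,0.04,0.95,0,0]
    - [5,0.05,0.9,0,0]
    - [5,0,0.62,0,0]
    - [5,0,0,0.5,0]
    - [5,0,0,0,0]

```text
time_s: 25.32
eef_pos: [0.544, 0.059, 0.0966]
orientation: [[1.0, -0.027, -0.008], [-0.027, -1.0, -0.0], [-0.008, 0.0, -1.0]]
contact_force: [-0.7, -0.4, -4.2]
width: 0.0144
grip_force: 60.9
```

```bash
python3 - <<'E'
from h import *
s=readout.get_state();print(s['eef_pos'],s['contact_force'],s['width'])
im,d,W=cap("scene"); t,_,_=cap("top")
x0,y0=235,190; a=cv2.resize(im[y0:y0+100,x0:x0+100],(500,500),interpolation=cv2.INTER_CUBIC); b=cv2.resize(t[155:215,265:325],(300,300),interpolation=cv2.INTER_CUBIC)
o=np.zeros((500,800,3),np.uint8); o[:,:500]=a; o[:300,500:]=b; cv2.imwrite("pics/z6.png",o[...,::-1])
E
```

```text
[0.54399081 0.05897024 0.09658185] [-0.67464924 -0.35647171 -4.17070514] 0.014409576732752394
```

View pics/z6.png

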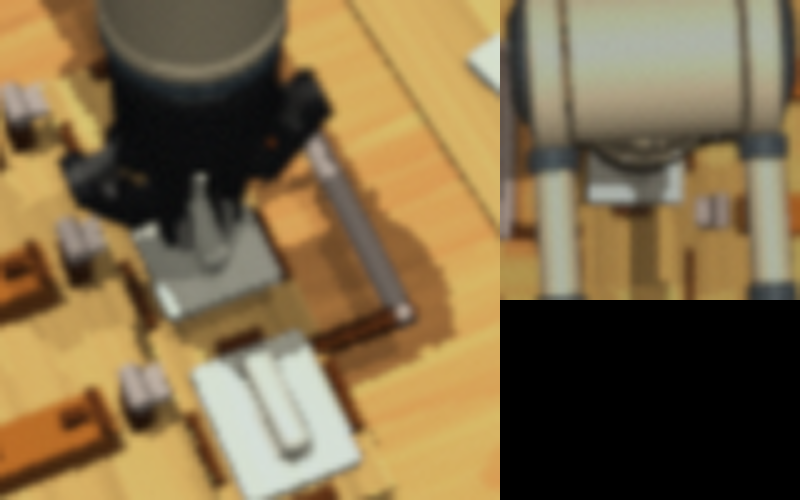

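```bash
cat > ray.py <<'E'
from h import *
def ray(n,u,v,z0):
    m=eyes.camera_model(n); f=210/np.tan(np.radians(m["fov_y"])/2); E=np.array(m["extrinsics"])
    r=E[:3,:3]@[(u-m["cx"])/f,(v-m["cy"])/f,1]; return (E[:3,3]+r*(z0-E[2,3])/r[2]).round(4)
E
python3 - <<'E'
from ray import *
print(ray("scene",271,253.6,.089),ray("scene",292,245,.089),ray("top",282.4,195.6,.089),ray("top",301.4,195.6,.089))
print(readout.get_state()["eef_pos"])
E
```

```text
[0.5816 0.0324 0.089 ] [0.5815 0.0891 0.089 ] [0.5035 0.0917 0.089 ] [0.5025 0.0315 0.089 ]
[0.5449928  0.06077827 0.0995039 ]
```

Call:
carry_out:
  deltas:
    - [5,0.125,0,0,0]
    - [5,0,0,0.3,0]
    - [5,0,0,0.25,0]
    - [5,0,0,0.15,0]
    - [5,0,0,0.05,0]
    - [5,0,0,0,0]
    - [5,0,0,0,0]

```text
time_s: 26.0
eef_pos: [0.5516, 0.0607, 0.0722]
orientation: [[1.0, -0.027, -0.0], [-0.027, -1.0, 0.0], [-0.0, -0.0, -1.0]]
contact_force: [0.4, 0.0, -2.2]
width: 0.0148
grip_force: 61.0
```

Call:
carry_out:
  deltas:
    - [5,0,0,0.05,0]
    - [5,0,0,0,0]
    - [20,0,0,0,0]
    - [40,0,0,0,0]
    - [40,0,0,-0.5,0]
    - [40,0,0,-1,0]
    - [40,-0.1,-0.8,-0.5,0]
    - [40,-0.27,-0.9,0,0]
    - [40,-0.27,-0.9,0,-5.5]
    - [40,-0.27,-0.9,0,-5.5]
    - [40,-0.27,-0.9,0,-5.5]
    - [40,0,0,0,0]

```text
time_s: 27.0
eef_pos: [0.4965, 0.2396, 0.1511]
orientation: [[0.963, 0.269, -0.0], [0.269, -0.963, 0.003], [0.001, -0.003, -1.0]]
contact_force: [-0.3, -0.8, -0.4]
width: 0.0398
grip_force: 0.0
```

```bash
python3 det.py|grep -v "z 0.09"; python3 -c "
from h import *
s=readout.get_state();print(s['eef_pos'],s['orientation'][:2,0])"
```

```text
top 445 z 0.089 rect [637.  61.] [59. 77.] -1.2 bar [636.  59.] [13. 53.] -1.1
top 358 z 0.041 rect [ 553. -394.] [65. 78.] -1.5 bar [ 553. -391.] [51. 15.] 5.5
top 443 z 0.088 rect [550.  63.] [58. 79.] -1.1 bar [550.  60.] [13. 52.] -1.4
top 344 z 0.041 rect [ 445. -397.] [77. 64.] 0.7 bar [ 446. -395.] [15. 53.] -2.2
scene 469 z 0.043 rect [495. 296.] [76. 60.] 15.9 bar [495. 295.] [52. 16.] 13.3
scene 157 z 0.062 rect [551. 142.] [  9. 122.] -1.6 bar [551. 142.] [  9. 122.] -1.6
scene 653 z 0.087 rect [546.  62.] [63. 82.] -1.8 bar [549.  60.] [16. 55.] -0.2
scene 737 z 0.087 rect [634.  60.] [63. 78.] -1.8 bar [635.  59.] [16. 55.] -2.3
scene 618 z 0.039 rect [ 440. -400.] [67. 88.] -2.3 bar [ 446. -396.] [16. 52.] -0.3
scene 704 z 0.039 rect [ 548. -396.] [84. 67.] 0.9 bar [ 552. -393.] [56. 17.] 1.6
[0.49867861 0.23526499 0.15096369] [0.96554528 0.26023226]
```

Call:
carry_out:
  deltas:
    - [40,0.18,-0.74,0,0]
    - [40,0.18,-0.74,0,0]
    - [40,0,0,0.8,0]
    - [40,0,0,0.8,0]
    - [40,0,0,0.8,0]
    - [40,0,0,0.6,0]
    - [40,0,0,0.2,0]
    - [40,0,0,0,0]

```text
time_s: 27.77
eef_pos: [0.4969, 0.293, 0.0196]
orientation: [[0.967, 0.256, -0.004], [0.256, -0.967, -0.003], [-0.005, 0.001, -1.0]]
contact_force: [-0.3, -0.3, -0.2]
width: 0.0402
grip_force: 0.0
```

Call:
carry_out:
  deltas:
    - [5,0,0,0,0]
    - [5,0,0,0,0]
    - [5,0,0,0,0]
    - [5,0,0,0,0]
    - [5,0,0,0,0]
    - [5,0,0,-0.3,0]
    - [5,0,0,-0.5,0]
    - [5,0,0,-0.5,5.5]
    - [5,0,0,-0.7,5.5]
    - [5,0,0,-0.5,5.5]
    - [5,0,0,0,0]
    - [5,0,0,0,0]

```text
time_s: 28.77
eef_pos: [0.4983, 0.2955, 0.1243]
orientation: [[1.0, -0.025, 0.003], [-0.025, -1.0, 0.002], [0.003, -0.002, -1.0]]
contact_force: [0.4, 1.0, -1.2]
width: 0.0146
grip_force: 61.0
```

Call:
carry_out:
  deltas:
    - [5,-0.115,0.6,0,0]
    - [5,-0.115,0.9,0,0]
    - [5,-0.115,0.9,0,0]
    - [5,-0.115,0.9,0,0]
    - [5,-0.115,0.9,0,0]
    - [5,-0.115,0.9,0,0]
    - [5,-0.115,0.74,0,0]
    - [5,0,0,0.5,0]
    - [5,0,0,0,0]
    - [5,0,0,0,0]

```text
time_s: 29.6
eef_pos: [0.4576, 0.0622, 0.0998]
orientation: [[1.0, -0.026, -0.005], [-0.026, -1.0, 0.0], [-0.005, -0.0, -1.0]]
contact_force: [0.2, 0.4, -2.4]
width: 0.0143
grip_force: 60.9
```

```bash
python3 - <<'E'
from h import *
s=readout.get_state();print(s['eef_pos'],s['contact_force'],s['width'])
im,d,W=cap("scene"); t,_,_=cap("top")
x0,y0=225,160; a=cv2.resize(im[y0:y0+100,x0:x0+100],(500,500),interpolation=cv2.INTER_CUBIC); b=cv2.resize(t[180:240,265:325],(300,300),interpolation=cv2.INTER_CUBIC)
o=np.zeros((500,800,3),np.uint8); o[:,:500]=a; o[:300,500:]=b; cv2.imwrite("pics/z7.png",o[...,::-1])
E
```

```text
[0.45756441 0.06222446 0.09979932] [ 0.22068036  0.3857818  -2.38756222] 0.014308205445891032
```

View pics/z7.png

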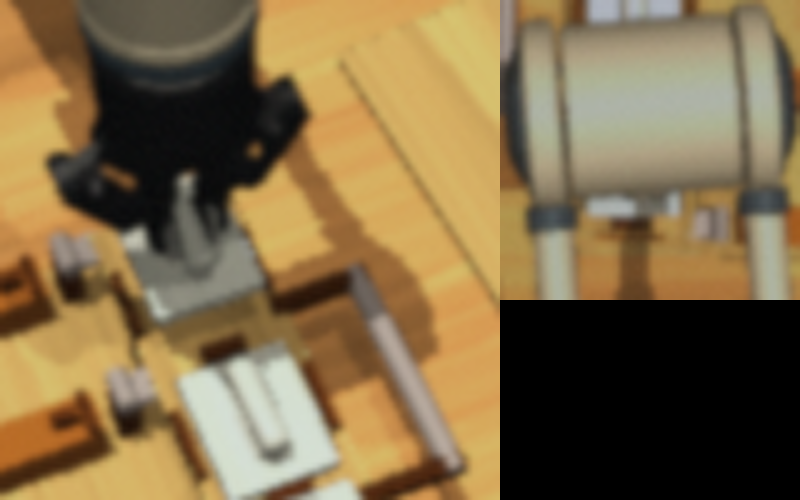

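```bash
python3 - <<'E'
from ray import *
for z in(.092,.097): print(ray("scene",257.4,225,z),ray("scene",279,216,z),ray("top",282.4,223,z),ray("top",301.2,223,z))
print(readout.get_state()["eef_pos"])
E
```

```text
[0.4954 0.0324 0.092 ] [0.4937 0.0932 0.092 ] [0.4167 0.0932 0.092 ] [0.4156 0.034  0.092 ]
[0.4981 0.0316 0.097 ] [0.4965 0.0921 0.097 ] [0.4165 0.0932 0.097 ] [0.4155 0.0342 0.097 ]
[0.45887511 0.0630288  0.10188059]
```

Call:
carry_out:
  deltas:
    - [5,0.07,0,0,0]
    - [5,0,0,0.3,0]
    - [5,0,0,0.25,0]
    - [5,0,0,0.15,0]
    - [5,0,0,0.1,0]
    - [5,0,0,0.05,0]
    - [5,0,0,0,0]

```text
time_s: 30.28
eef_pos: [0.4616, 0.0625, 0.0692]
orientation: [[1.0, -0.026, -0.001], [-0.026, -1.0, 0.0], [-0.001, -0.0, -1.0]]
contact_force: [-5.0, -0.1, 5.5]
width: 0.0146
grip_force: 61.9
```

Call:
carry_out:
  deltas:
    - [5,-0.02,0,0.05,0]
    - [5,0,0,0,0]
    - [20,0,0,0,0]
    - [40,0,0,0,0]
    - [40,0,0,-0.5,0]
    - [40,0,0,-1,0]
    - [40,0,0,-0.5,0]
    - [32,0,-0.9,0,0]
    - [32,0,-0.9,0,0]
    - [32,0,-0.9,0,0]
    - [32,0,-0.9,0,0]
    - [32,0,0,0,0]

```text
time_s: 31.28
eef_pos: [0.4643, 0.2115, 0.1454]
orientation: [[1.0, -0.022, -0.001], [-0.022, -1.0, 0.003], [-0.001, -0.003, -1.0]]
contact_force: [0.6, -1.3, 0.5]
width: 0.032
grip_force: 0.0
```

```bash
python3 det.py|grep -v "z 0.09"; python3 - <<'E'
from h import *
s=readout.get_state();print(s['eef_pos'])
im,d,W=cap("scene"); t,_,V=cap("top")
for W,im in((W,im),(V,t)):
  for cx in(.459,.548,.637):
    x,y,z=W[...,0],W[...,1],W[...,2]; hsv=cv2.cvtColor(im,cv2.COLOR_RGB2HSV)
    m=(hsv[...,1]<60)&(hsv[...,2]>100)&(z>.05)&(z<.075)&(abs(x-cx)<.034)&(abs(y-.062)<.027)&(abs(y-.062)>.013); w=W[m]
    print(len(w),np.linalg.lstsq(np.c_[w[:,:2]-[cx,.06],np.ones(len(w))],w[:,2],rcond=None)[0].round(4))
E
```

```text
top 444 z 0.088 rect [636.  61.] [59. 77.] -1.1 bar [637.  59.] [13. 52.] -1.1
top 358 z 0.041 rect [ 553. -394.] [65. 77.] -0.5 bar [ 552. -392.] [15. 50.] -1.4
top 440 z 0.088 rect [550.  63.] [58. 79.] -1.1 bar [550.  60.] [13. 52.] -1.1
top 454 z 0.089 rect [460.  65.] [58. 79.] -1.0 bar [459.  63.] [54. 15.] 3.6
top 346 z 0.04 rect [ 445. -396.] [64. 77.] -0.8 bar [ 447. -395.] [15. 49.] -1.8
scene 577 z 0.087 rect [456.  64.] [63. 81.] -1.9 bar [458.  63.] [15. 56.] -1.5
scene 158 z 0.061 rect [551. 142.] [  9. 124.] -1.7 bar [551. 142.] [  9. 124.] -1.7
scene 650 z 0.087 rect [546.  62.] [63. 82.] -1.2 bar [549.  60.] [16. 55.] -1.3
scene 737 z 0.087 rect [634.  60.] [63. 78.] -1.7 bar [635.  59.] [16. 54.] -2.1
scene 618 z 0.039 rect [ 441. -399.] [66. 87.] -0.5 bar [ 446. -396.] [16. 54.] -0.3
scene 706 z 0.039 rect [ 548. -396.] [66. 83.] -0.4 bar [ 552. -393.] [56. 16.] 0.4
[0.46461664 0.20734014 0.14542799]
233 [-0.0018  0.009   0.0621]
259 [ 0.0007 -0.0006  0.0622]
287 [0.0071 0.0018 0.0619]
183 [-0.013  -0.0077  0.0616]
179 [-0.0041 -0.0141  0.0617]
182 [-0.002  -0.0218  0.0615]
```

Call:
carry_out:
  deltas:
    - [28,0.55,0.39,0,0]
    - [28,0.55,0.39,0,0]
    - [28,0.55,0.39,0,0]
    - [28,0.55,0.39,0,0]
    - [28,0,0,0.5,0]
    - [28,0,0,0,0]
    - [28,0,0,0,0]

```text
time_s: 32.07
eef_pos: [0.5505, 0.14, 0.1248]
orientation: [[1.0, -0.029, -0.004], [-0.029, -1.0, -0.001], [-0.004, 0.001, -1.0]]
contact_force: [-0.3, 0.1, -0.3]
width: 0.0283
grip_force: 0.0
```

Call:
carry_out:
  deltas:
    - [28,0,-0.08,0.7,0]
    - [28,0,0,0.7,0]
    - [28,0,0,0.5,0]
    - [28,0,0,0.4,0]
    - [28,0,0,0,0]
    - [5,0,0,0,0]
    - [5,0,0,0,0]
    - [5,0,0,0,0]
    - [5,0,0,0,0]

```text
time_s: 32.82
eef_pos: [0.551, 0.1438, 0.0353]
orientation: [[1.0, -0.027, -0.001], [-0.027, -1.0, -0.002], [-0.001, 0.002, -1.0]]
contact_force: [-3.4, -4.8, -3.1]
width: 0.0119
grip_force: 58.5
```

Call:
carry_out:
  deltas:
    - [5,0,0.013,-0.305,0]
    - [5,0,0.04,-0.302,0]
    - [5,0,0.066,-0.298,0]
    - [5,0,0.092,-0.291,0]
    - [5,0,0.117,-0.282,0]
    - [5,0,0.141,-0.271,0]
    - [5,0,0.164,-0.257,0]
    - [5,0,0.186,-0.242,0]
    - [5,0,0.206,-0.225,0]
    - [5,0,0.225,-0.206,0]
    - [5,0,0.242,-0.186,0]
    - [5,0,0.257,-0.164,0]

```text
time_s: 33.82
eef_pos: [0.5494, 0.0783, 0.1601]
orientation: [[1.0, -0.023, 0.003], [-0.023, -1.0, 0.008], [0.003, -0.008, -1.0]]
contact_force: [-7.1, 12.2, 1.3]
width: 0.0116
grip_force: 58.4
```

Call:
carry_out:
  deltas:
    - [5,0,0.271,-0.141,0]
    - [5,0,0.282,-0.117,0]
    - [5,0,0.291,-0.092,0]
    - [5,0,0.298,-0.066,0]
    - [5,0,0.302,-0.04,0]
    - [5,0,0.305,-0.013,0]
    - [5,0,0.305,0.013,0]
    - [5,0,0.302,0.04,0]
    - [5,0,0.298,0.066,0]
    - [5,0,0.291,0.092,0]
    - [5,0,0.282,0.117,0]
    - [5,0,0.271,0.141,0]

```text
time_s: 34.82
eef_pos: [0.548, -0.0673, 0.1642]
orientation: [[1.0, -0.028, 0.013], [-0.028, -1.0, -0.004], [0.013, 0.004, -1.0]]
contact_force: [-4.7, -2.1, 17.5]
width: 0.0114
grip_force: 61.1
```

```bash
python3 - <<'E'
from h import *
im,d,W=cap("scene"); t,_,_=cap("top")
cv2.imwrite("pics/z8.png",np.hstack([cv2.resize(im[160:330,190:330,::-1],(420,510)),cv2.resize(t[125:245,255:345,::-1],(375,510))]))
E
```

```text
(no output)
```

View pics/z8.png

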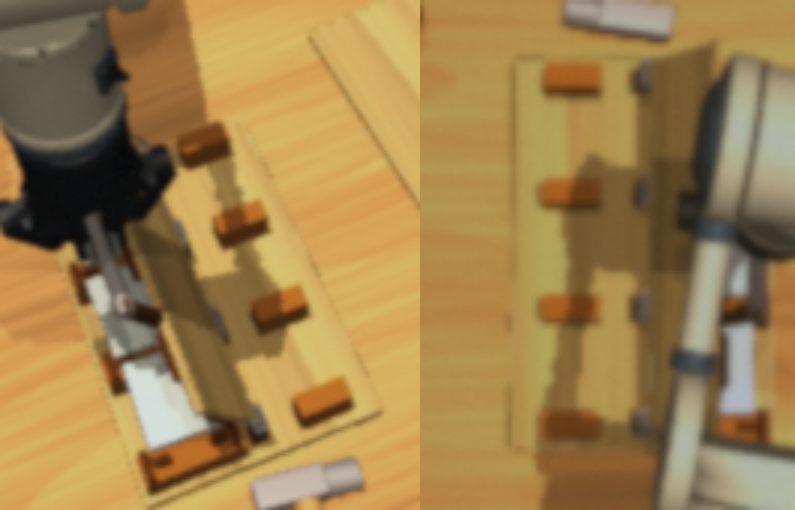

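The castings have dropped into the nest (white backs at (170,400) and (120,300) in the left half). I'll go on to fully over.

Call:
carry_out:
  deltas:
    - [5,0,0.257,0.164,0]
    - [5,0,0.242,0.186,0]
    - [5,0,0.225,0.206,0]
    - [5,0,0.206,0.225,0]
    - [5,0,0.186,0.242,0]
    - [5,0,0.164,0.257,0]
    - [5,0,0.141,0.271,0]
    - [5,0,0.117,0.282,0]
    - [5,0,0.092,0.291,0]
    - [5,0,0.066,0.298,0]
    - [5,0,0,0,0]

```text
time_s: 35.83
eef_pos: [0.5446, -0.1357, 0.0594]
orientation: [[1.0, -0.029, 0.003], [-0.029, -1.0, -0.004], [0.003, 0.004, -1.0]]
contact_force: [-8.9, -9.3, 0.3]
width: 0.0111
grip_force: 58.7
```

Call:
carry_out:
  deltas:
    - [5,0,0.04,0.3,0]
    - [5,0,0.013,0.3,0]
    - [5,0,0,0.05,0]
    - [5,0,0,0,0]

```text
time_s: 36.17
eef_pos: [0.546, -0.1362, 0.0382]
orientation: [[1.0, -0.026, 0.007], [-0.026, -1.0, -0.003], [0.007, 0.003, -1.0]]
contact_force: [-5.9, -1.6, 19.0]
width: 0.0111
grip_force: 81.6
```

```bash
cat > ang.py <<'E'
from h import *
im,d,W=cap("scene"); x,y,z=W[...,0],W[...,1],W[...,2]
hsv=cv2.cvtColor(im,cv2.COLOR_RGB2HSV)
m=(((x>.40)&(x<.49))|((x>.61)&(x<.69)))&(y>-.085)&(y<-.03)&(z>.03)&(z<.11)
w=W[m]; A=np.c_[w[:,:2]-[.55,0],np.ones(len(w))]
for _ in range(5):
    c=np.linalg.lstsq(A,w[:,2],rcond=None)[0]; k=abs(A@c-w[:,2])<.004; A,w=A[k],w[k]
print(c.round(4),len(w)); print(readout.get_state()["eef_pos"],readout.get_state()["contact_force"])
E
python3 ang.py
```

```text
[-0.0034  0.0015  0.0598] 1166
[ 0.54603368 -0.13621289  0.03820842] [-5.79269748 -2.74927816 19.07878991]
```

Call:
carry_out:
  deltas:
    - [5,0,0,0.06,0]
    - [5,0,0,0,0]
    - [5,0,0,0,0]
    - [5,0,0,-0.06,0]
    - [5,0,0,0,0]

```text
time_s: 36.63
eef_pos: [0.546, -0.1362, 0.0382]
orientation: [[1.0, -0.026, 0.007], [-0.026, -1.0, -0.003], [0.007, 0.003, -1.0]]
contact_force: [-5.4, -2.0, 17.6]
width: 0.0106
grip_force: 81.3
```

Call:
carry_out:
  deltas:
    - [5,0,-0.013,-0.32,0]
    - [5,0,-0.04,-0.32,0]
    - [5,0,-0.066,-0.298,0]
    - [5,0,-0.092,-0.291,0]
    - [5,0,-0.117,-0.282,0]
    - [5,0,-0.141,-0.271,0]
    - [5,0,-0.164,-0.257,0]
    - [5,0,-0.186,-0.242,0]
    - [5,0,-0.206,-0.225,0]
    - [5,0,-0.225,-0.206,0]
    - [5,0,-0.242,-0.186,0]
    - [5,0,-0.257,-0.164,0]

```text
time_s: 37.63
eef_pos: [0.5482, -0.0719, 0.1623]
orientation: [[0.999, -0.033, 0.011], [-0.032, -0.999, -0.014], [0.012, 0.014, -1.0]]
contact_force: [0.4, -21.8, 22.0]
width: 0.0115
grip_force: 69.3
```

Call:
carry_out:
  deltas:
    - [5,0,-0.271,-0.141,0]
    - [5,0,-0.282,-0.117,0]
    - [5,0,-0.291,-0.092,0]
    - [5,0,-0.298,-0.066,0]
    - [5,0,-0.302,-0.04,0]
    - [5,0,-0.305,-0.013,0]
    - [5,0,-0.305,0.013,0]
    - [5,0,-0.302,0.04,0]
    - [5,0,-0.298,0.066,0]
    - [5,0,-0.291,0.092,0]
    - [5,0,-0.282,0.117,0]
    - [5,0,-0.271,0.141,0]

```text
time_s: 38.63
eef_pos: [0.5506, 0.0755, 0.1577]
orientation: [[1.0, -0.026, 0.005], [-0.026, -1.0, 0.0], [0.005, -0.0, -1.0]]
contact_force: [-0.7, -2.7, 4.5]
width: 0.0111
grip_force: 81.8
```

Call:
carry_out:
  deltas:
    - [5,0,-0.257,0.164,0]
    - [5,0,-0.242,0.186,0]
    - [5,0,-0.225,0.206,0]
    - [5,0,-0.206,0.225,0]
    - [5,0,-0.186,0.242,0]
    - [5,0,-0.164,0.257,0]
    - [5,0,-0.141,0.271,0]
    - [5,0,-0.117,0.282,0]
    - [5,0,-0.092,0.291,0]
    - [5,0,-0.066,0.298,0]
    - [5,0,-0.04,0.302,0]
    - [5,0,0,0,0]

```text
time_s: 39.63
eef_pos: [0.5508, 0.1437, 0.0422]
orientation: [[1.0, -0.026, -0.002], [-0.026, -1.0, -0.001], [-0.002, 0.002, -1.0]]
contact_force: [7.2, -2.4, -5.4]
width: 0.0114
grip_force: 80.2
```

Push to the stop, then release and retreat.

Call:
carry_out:
  deltas:
    - [5,0,0,0.25,0]
    - [5,0,0,0.12,0]
    - [5,0,0,0.08,0]
    - [5,0,0,0,0]
    - [5,0,0,0,0]

```text
time_s: 40.05
eef_pos: [0.553, 0.1438, 0.0344]
orientation: [[1.0, -0.029, 0.005], [-0.029, -1.0, 0.0], [0.005, -0.0, -1.0]]
contact_force: [-12.1, -7.6, 33.2]
width: 0.0111
grip_force: 91.1
```

Call:
carry_out:
  deltas:
    - [5,0,0,-0.06,0]
    - [28,0,0,0,0]
    - [28,0,0,0,0]
    - [28,0,0,-0.6,0]
    - [28,0,0,-1,0]
    - [28,0,0,-1,0]
    - [28,0,-0.9,0,0]
    - [28,0,-0.9,0,0]
    - [28,0,-0.9,0,0]
    - [28,0,-0.9,0,0]
    - [28,0,0,0,0]

```text
time_s: 40.97
eef_pos: [0.5533, 0.2944, 0.1316]
orientation: [[1.0, -0.021, -0.004], [-0.021, -1.0, 0.003], [-0.004, -0.003, -1.0]]
contact_force: [-0.0, 0.4, 0.3]
width: 0.0278
grip_force: 0.0
```

```bash
python3 det.py|grep -v "z 0.09"; python3 - <<'E'
from h import *
for n in("scene","top"):
  im,d,W=cap(n); x,y,z=W[...,0],W[...,1],W[...,2]; hsv=cv2.cvtColor(im,cv2.COLOR_RGB2HSV)
  if n=="scene": S=cv2.resize(im[170:330,190:330,::-1],(420,480))
  else: T=cv2.resize(im[130:240,260:345,::-1],(371,480))
  for cx in(.455,.545,.635):
    m=(hsv[...,1]<60)&(hsv[...,2]>100)&(z>.03)&(z<.08)&(abs(x-cx)<.036)&(abs(y+.054)<.027); w=W[m]
    print(n,len(w),np.linalg.lstsq(np.c_[w[:,:2]-[cx,-.054],np.ones(len(w))],w[:,2],rcond=None)[0].round(4))
  m=(x>.41)&(x<.69)&(y>.03)&(y<.085)&(z>.03)&(z<.1); w=W[m]
  print("plate",np.linalg.lstsq(np.c_[w[:,:2]-[.55,0],np.ones(len(w))],w[:,2],rcond=None)[0].round(4))
cv2.imwrite("pics/z9.png",np.hstack([S,T]))
E
```

```text
top 437 z 0.056 rect [632. -53.] [60. 76.] -3.9 bar [632. -53.] [59. 74.] -5.2
top 359 z 0.041 rect [ 553. -395.] [66. 78.] -1.7 bar [ 553. -392.] [50. 16.] 3.7
top 441 z 0.056 rect [547. -56.] [76. 64.] 0.5 bar [547. -53.] [56. 75.] -1.0
top 448 z 0.055 rect [456. -47.] [58. 75.] -0.6 bar [458. -48.] [56. 72.] -0.8
top 347 z 0.04 rect [ 445. -397.] [67. 77.] -1.0 bar [ 446. -393.] [17. 52.] -2.9
scene 154 z 0.062 rect [550. 142.] [  9. 122.] -1.4 bar [550. 142.] [  9. 122.] -1.4
scene 599 z 0.053 rect [453. -48.] [66. 85.] -1.1 bar [456. -49.] [59. 79.] -0.8
scene 675 z 0.053 rect [542. -53.] [84. 64.] 1.0 bar [546. -54.] [59. 78.] -0.5
scene 619 z 0.039 rect [ 440. -399.] [88. 67.] 0.7 bar [ 446. -396.] [55. 16.] 3.2
scene 768 z 0.053 rect [631. -54.] [64. 78.] -3.1 bar [630. -54.] [60. 78.] -3.4
scene 705 z 0.039 rect [ 548. -396.] [85. 66.] 1.1 bar [ 553. -393.] [54. 16.] 2.0
scene 476 [-0.0003  0.0152  0.05  ]
scene 562 [-0.0024 -0.0046  0.0501]
scene 633 [-0.0062  0.0093  0.05  ]
plate [-0.0032  0.0097  0.052 ]
top 337 [0.0065 0.0102 0.0499]
top 363 [0.003  0.0171 0.0497]
top 351 [-0.0087 -0.0075  0.0498]
plate [-0.0026  0.0025  0.052 ]
```

View pics/z9.png

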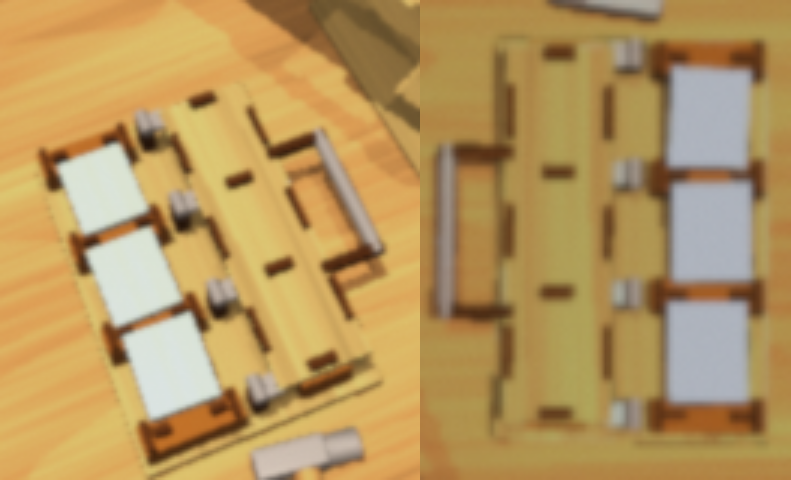

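All three castings lie flat at z = 0.050, face down in the nest. The plate is flat open, and both misruns are in the tin.

```bash
python3 -c "
from cell import hand_in
print(hand_in())"
```

```text
the job is handed in; nothing more can be done
None
```

The job is done and handed in at about 41 s on the robot's clock: both misrun castings are in the scrap tin, all three sound castings lie flat and face down in the nest, the flipper plate is fully open, and the arm never went near the mug or jar.

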